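Move a tested module from the test jig into its enclosure

ROBOT

A 7-joint arm with a two-finger parallel gripper is mounted at the origin on the work surface. World frame = base frame: x ahead of the robot, y to its left, z up, the work surface at z = 0. Lengths are in m, angles in degrees, forces in N, time in s.
With the tool pointing down it reaches from about 0.425 to 0.875 m from the base axis. Payload 4.7 kg.
Tool frame: the origin (TCP) lies at the very end of the fingers, on their centre line; the grasp point (between the pads) lies 19 mm behind it; x points along the fingers, z is the direction in which the jaws open and shut, and the axes are right-handed (so a half turn about x gives the same grasp; the last joint's range is limited). The gripper opens to 87 mm and grips with 3 to 60 N. Pads are 19 mm wide; open, the fingers measure 117 mm over their backs; the gripper's body (75 mm by 190 mm) begins 51 mm behind the grasp point.
Start: joints at [67.901, 18.392, -4.016, 83.108, 1.295, 78.541, -3.26], TCP at [0.253, -0.599, 0.223] pointing down, gripper open.
Joint ranges: [-163.93, 163.93], [-17.29, 119.83], [-79.2, 71.16], [3.27, 140.29], [-89.18, 269.18], [5.43, 117.66], [-154.24, 154.24]. Speed limits (degrees/s): [147.25, 147.25, 180, 180, 180, 180, 180].

INTERFACE

Orientations are given as [roll, pitch, yaw] about the fixed x, y, z axes, in that order (R = Rz(yaw) Ry(pitch) Rx(roll)).
In Python, from cell import env gives the robot as it stands. The module is installed in compiled form; this text tells all that it offers.
- The arm moves only by the tool drive_tool, never from a script. Its argument "increments" is a list of rows, each a list of 2 entries, a list of its own where there are three numbers: the shift along the tool's x, y, z scaled (see below), then the turn, a rotation vector about the tool's x, y, z scaled (see below). In form: [[[dx, dy, dz], [wx, wy, wz]], ...]. A call has 1 to 10 rows; each row shifts and turns the commanded pose from where the row before left it, along the tool's axes as they then stand; what a row does not reach is not made up. The controller multiplies each number of a shift by 0.04 m and each number of a turn by 120 degrees. A row lasts 1/10 s, in which the tool goes at most 50 mm and 8.59 degrees, less where a joint would pass 70% of its speed; a pose out of reach is approached as far as the arm can. A call with a number of a shift or a turn outside -1 to 1 is refused whole. A call with a gripper value outside its range is refused whole. "hand" is the gripper's target within -1 to 1 (fully open at 1, half-way at 0, shut at -1), set as the call begins (left out, the last holds). The fingers move at their own pace and stop on an object; "squeeze" is the grip in N (left out, the last holds). Time passes only in rows, so rows that do not move let the fingers close. It gives the time, the measured TCP pose, the force and the opening at its end, in the units of the state.
- env.get_obs(): the state, without advancing time (a new reading comes with each control period).
- env.read_camera(name): name is "side" or "top" or "wrist"; returns a dict with "frame" (400x640x3 uint8, red, green, blue), "fx", "fy", "cx", "cy" (pixels), "distortion" ([k1, k2, p1, p2, k3] as OpenCV has them; the pictures are not rectified), "R" (3x3) and "t" (3): a world point X has camera coordinates R X + t. Camera axes: x right, y down, z forward; pixel columns grow to the right and rows downward; lengths in m; the calibration is good to about 2 mm. A picture is of the moment at which its call begins. There is no depth.
- env.sign_off(): hands the job in, once; it reports no verdict.
The state is a dict: "time_s": time; "qpos": joint angles; "joint_velocities": joint speeds; "effort": joint torques, N m; "tool_pos": TCP position; "tool_rot": TCP orientation; "force": force on the tool from outside, world axes, zero at the start; "wrist_torque": the same for the moment, N m; "grip_width": finger opening in m.
Only numpy, scipy, OpenCV 4.12 (cv2) and the standard library are available. Lean on these libraries where they do the work, as an engineer would, in place of code of your own. Each camera call takes 0.05 s, during which the arm holds its last target.

TASK

First fold the red cover of the grey enclosure fully open, by pushing its black bar back until the two panels stand flat against each other. Then press the green release button so that the jig's blue lid springs open, lift the orange module out and set it down gently, right way up, on the yellow plate inside the enclosure, centred on the plate and with its long side along the plate's. Leave the cover folded and the lid open, and leave everything else on the bench where it stands.

Things in the scene. Friction and masses are not known exactly. Their poses are not given: they have to be found in the camera images.
- enclosure: Grey open-topped equipment enclosure fixed to the bench, left or right of the robot, slightly turned: 196 (x) x 166 (y) x 50 mm high, walls and floor 6 mm thick. Origin at the centre of its underside; x points from its front (near the robot) to its rear, z up. A red bifold cover spans its mouth; its panels are 90 mm long (x) each, 150 mm wide, 5 mm thick. Under it is the yellow plate.
- cover (a joint): Angle (rad) of the cover's rear panel above level. 0 = both panels level; 1.54 = stop, both upright, flat against each other at the rear (open), up to 144 mm above the bench. The front panel is hinged to it and geared: its front edge stays 54 mm up and slides rearward as the ridge rises, like a bifold door on a rail. Starts as a low tent (0.45). Stays where left; pushing the bar takes 2 to 6 N.
- cover_bar (a point): Centre of the round black bar (12 mm diameter, 130 mm long, along enclosure y) on the outer face of the front red panel, by its front edge, 60 to 66 mm above the bench all the way. Push it level in the enclosure's +x, from its front side. At the stop it lies 9 mm in front of cover_hinge. The enclosure's front rim, 50 mm high, passes below it. Its frame turns with the panel.
- cover_hinge (a point): Centre of the cover's rear hinge line (along enclosure y), fixed on the enclosure's rear rim, 90 mm behind the enclosure's centre, 54 mm above the bench. Axes as the enclosure's.
- plate (a point): Centre of the top face of the yellow plate fixed on the enclosure's floor: 92 mm (x) x 38 mm (y), 16 mm thick, its top 22 mm above the bench; centre 20 mm in front of the enclosure's centre. Axes as the enclosure's. 58 mm of free floor on either side of it (y) for the fingers.
- jig: Test jig fixed to the bench on the other side from the enclosure: aluminium base 240 (x) x 150 (y) x 12 mm, origin at the centre of its underside, x from front (near the robot) to rear. Rear: black tray (walls 56 mm high, inside 128 x 138 mm) under the clamshell lid; in it the module lies on a grey nest 36 mm wide (y), top 28 mm up, with low stops at both ends. Front: grey block with the button.
- button_top (a point): Centre of the top face of the round green push button (26 mm diameter), 95 mm in front of the jig's centre, 53 mm above the bench when released. Travel 6 mm straight down, 1.7 N at first and 5 N at the bottom; the lid is let go after about 4 mm.
- lid (a joint): Angle (rad) of the jig's clamshell lid (blue frame, clear window, 140 x 150 x 8 mm), hinged at the tray's rear edge 110 mm behind the jig's centre. 0 = shut and latched; when the button is pressed it springs up by itself to its stop at 1.8 and stays. Shut, its front edge lies 65 mm behind the button; open, it stands up to about 195 mm above the bench, behind the module.
- lid_front (a point): Middle of the lid's front edge, on its top face.
- module_center (a point): Centre of the orange module, a box 80 (x) x 46 (y) x 24 mm, 0.1 to 0.2 kg, white panel on top. Lies in the jig's nest under the lid, long side along the jig's x, 40 mm above the bench, to be gripped across its 46 mm width; z up. It overhangs the nest and the yellow plate by 4 to 5 mm on both sides; about 46 mm free beside it in the tray for each finger.
- spare_center (a point): Centre of a blue spare module of the same size (80 x 46 x 24 mm) lying on the bench between the stations. Leave alone.
- screwdriver_at (a point): Screwdriver, 170 mm long, lying on the bench between the stations; point near its middle. Leave alone.
- mouse_at (a point): Black computer mouse, 100 x 60 x 34 mm; its middle. Leave alone.
- mug_at (a point): Blue mug, 80 mm diameter, 95 mm high; its middle. Leave alone.
- meter_at (a point): Yellow hand meter lying flat, 150 x 80 x 36 mm; its middle. Leave alone.
- parts_bin_at (a point): Green open parts bin, 120 x 90 x 45 mm; its middle. Leave alone.
- spray_can_at (a point): Bare metal spray can standing between the stations towards the far side, 52 mm diameter, 150 mm high; its middle. Leave alone.
- module: The orange module's  as module_center, origin at the centre of its underside.

How it is judged (in metres and radians):
On the way, in this order (a step that is already met when the one before it is completed fails the run):
1. The bifold cover is folded flat, both panels upright (value of joint cover above 1.44 rad and value of joint lid below 0.1 rad), for 0.2 s.
2. The release button has been pressed and the lid has sprung open to its stop (value of joint lid above 1.65 rad), for 0.1 s.
3. The orange module is lifted out of the jig (height (world z) of module_center above 0.09 m), for 0.1 s.
At the end, for the whole second after the job is handed in: The orange module rests right way up and level on the yellow plate: within 15 mm of its centre along the plate and 12 mm across it, long sides parallel within 0.2 rad (either way round), at rest. The cover is still folded flat (joint above 1.44 rad) and the lid still open (above 1.65 rad) (x of module_center in the frame of plate between -0.015 and 0.015 m and y of module_center in the frame of plate between -0.012 and 0.012 m and z of module_center in the frame of plate between 0.007 and 0.016 m and angle between the x axis of module_center and the x axis of plate, either way round below 0.2 rad and angle between module_center's own z axis and vertical below 0.1 rad and linear speed of module below 0.02 m/s and value of joint cover above 1.44 rad and value of joint lid above 1.65 rad); the robot touches nothing.
It fails at once if The orange module is let go in the air (its centre more than 80 mm above the bench, touching nothing) (height (world z) of module_center above 0.08 m and contact force between module and anything else below 0.01 N).
It fails at once if The spare module or another thing on the bench is shifted by more than 30 mm (distance of any of spare_center, screwdriver_at, mouse_at, mug_at, meter_at, parts_bin_at, spray_can_at from where it was at the start of the episode above 0.03 m).
It also fails if it takes over 58 s, if anything falls off the work surface, if the arm or the gripper's body presses on something with over 40 N, if the wrist force passes 120 N, or if a joint passes its speed limit or range.

## Working session

There is one attempt and no reset: what is moved stays moved. The work goes in short steps, Python scripts to look and compute and a tool call to move; the robot and the scene stay as the last step left them, time stands still between calls to the robot, and variables do not carry over. Pictures are saved under pics/ and viewed, and the job is handed in when it is done.

Besides the shell and the picture viewer there is one more tool, called after "Emit:" by a JSON object that holds its "op" and its "data". drive_tool: Moves the arm, as the interface text tells. Shifts and turns lie within -1 to 1; 1 stands for 0.04 m of shift or 120 degrees of turn. Its arguments: {"type":"object","properties":{"increments":{"type":"array"},"hand":{"type":"number"},"squeeze":{"type":"number"}},"required":["increments"]}

```bash
mkdir -p pics; ls
python3 - <<'E'
from cell import env
import cv2,numpy as np,pickle
o=env.get_obs();print({k:np.round(v,3).tolist() for k,v in o.items()})
d={}
for n in["side","top"]:
    c=env.read_camera(n);d[n]=c
    cv2.imwrite(f"pics/{n}0.png",c["frame"][:,:,::-1])
    print(n,c["fx"],c["fy"],c["cx"],c["cy"],c["distortion"],np.round(c["R"],4).tolist(),np.round(c["t"],4).tolist())
pickle.dump(d,open("c0.pkl","wb"))
E
```

```text
pics
{'time_s': 0.0, 'qpos': [67.902, 18.439, -4.016, 83.173, 1.293, 78.541, -3.258], 'joint_velocities': [0.042, 0.043, -0.089, 0.119, -0.048, -0.035, -0.042], 'effort': [-0.0, -49.128, -0.404, -31.253, -0.064, 0.043, 0.0], 'tool_pos': [0.253, -0.598, 0.221], 'tool_rot': [-178.053, 89.892, 114.857], 'force': [0.2, 0.136, 0.793], 'wrist_torque': [-0.021, 0.006, 0.023], 'grip_width': 0.087}
side 480.35666638599986 480.35666638599986 317.3827263754536 188.75423049895863 [0.04408514 0.         0.         0.         0.        ] [[-0.8013, -0.598, -0.0172], [-0.4084, 0.5679, -0.7147], [0.4371, -0.5656, -0.6993]] [0.4454, 0.2538, 1.4193]
top 418.5941718663913 418.5941718663913 319.6048670759622 199.1136023870087 [0.01360998 0.         0.         0.         0.        ] [[0.0222, -0.9997, 0.0032], [-0.9931, -0.0224, -0.1151], [0.1151, -0.0007, -0.9934]] [-0.0062, 0.539, 1.2278]
```

View pics/top0.png

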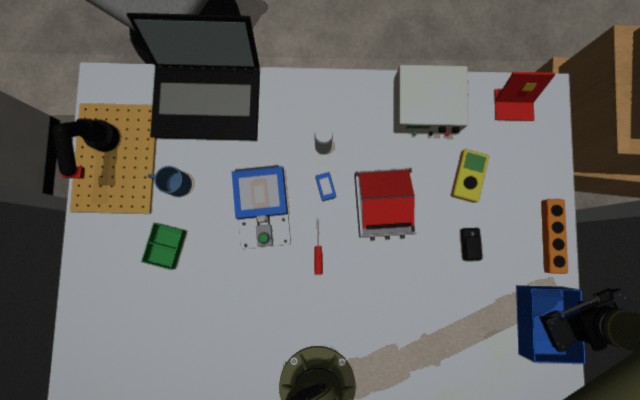

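View pics/side0.png

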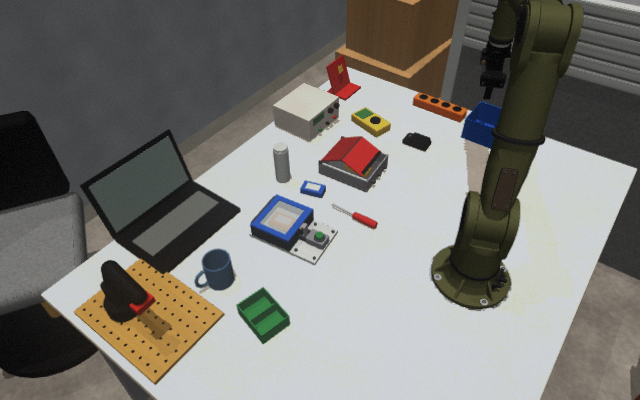

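Top view: jig around (262,207) px with the button at (264,237), enclosure around (386,203) px, can at (324,140), screwdriver at (318,250). I'll zoom in to measure them.

Run:
```python
import cv2,pickle
d=pickle.load(open("c0.pkl","rb"))
def crop(n,x0,y0,x1,y1,s,out):
    f=d[n]["frame"][y0:y1,x0:x1,::-1]
    f=cv2.resize(f,None,fx=s,fy=s,interpolation=cv2.INTER_CUBIC)
    for x in range(x0,x1,10):
        cv2.putText(f,str(x),((x-x0)*s,8),0,.3,(0,0,0),1); f[::4,(x-x0)*s]=(255,0,255)
    for y in range(y0,y1,10):
        cv2.putText(f,str(y),(0,(y-y0)*s+4),0,.3,(0,0,0),1); f[(y-y0)*s,::4]=(255,0,255)
    cv2.imwrite(out,f)
crop("top",345,160,425,245,7,"pics/te.png")
crop("top",225,160,300,255,6,"pics/tj.png")
```

```text
(no output)
```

View pics/te.png

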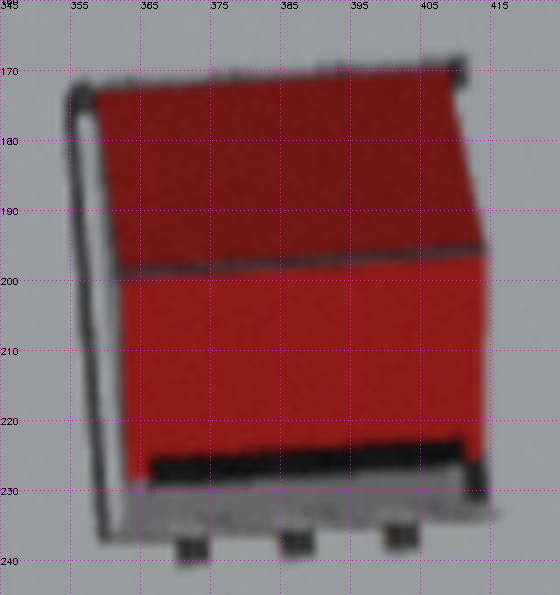

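View pics/tj.png

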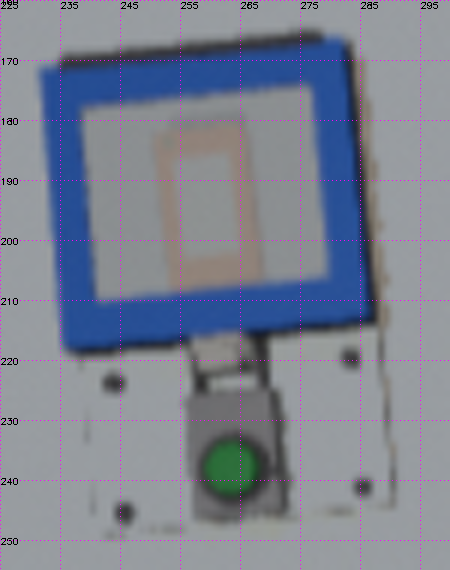

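```bash
cat > h.py <<'E'
import numpy as np,cv2
from scipy.optimize import least_squares
def proj(c,P):
    P=np.atleast_2d(P).astype(float)
    K=np.array([[c["fx"],0,c["cx"]],[0,c["fy"],c["cy"]],[0,0,1.]])
    rv=cv2.Rodrigues(np.array(c["R"]))[0]
    return cv2.projectPoints(P,rv,np.array(c["t"],float),K,np.array(c["distortion"]))[0][:,0]
def back(c,uv,z):
    K=np.array([[c["fx"],0,c["cx"]],[0,c["fy"],c["cy"]],[0,0,1.]])
    p=cv2.undistortPoints(np.array([[uv]],float),K,np.array(c["distortion"]))[0,0]
    R=np.array(c["R"]);t=np.array(c["t"]);C=-R.T@t;v=R.T@np.array([p[0],p[1],1])
    return C+v*(z-C[2])/v[2]
def tf(p,L):
    L=np.atleast_2d(L);c,s=np.cos(p[2]),np.sin(p[2])
    return np.c_[p[0]+c*L[:,0]-s*L[:,1],p[1]+s*L[:,0]+c*L[:,1],L[:,2]]
E
python3 - <<'E'
from h import *
import pickle
d=pickle.load(open("c0.pkl","rb"));c=d["top"]
def px(l,x0,y0,s): return (np.array(l)+.5)/s-.5+np.array([x0,y0])
uj=px([[40,68],[347,40],[375,318],[68,352],[232,467]],225,160,6)
Lj=np.array([[.11,.075,.064],[.11,-.075,.064],[-.03,-.075,.064],[-.03,.075,.064],[-.095,0,.053]])
r=least_squares(lambda p:(proj(c,tf(p,Lj))-uj).ravel(),[.5,.1,0]);print("jig",r.x,np.round((proj(c,tf(r.x,Lj))-uj),1).tolist())
ue=px([[118,272],[484,247],[149,470],[464,452],[100,540],[72,90]],345,160,7)
Le=np.array([[.009,.075,.095],[.009,-.075,.095],[-.068,.065,.063],[-.068,-.065,.063],[-.098,.083,.05],[.098,.083,.05]])
r2=least_squares(lambda p:(proj(c,tf(p,Le))-ue).ravel(),[.5,-.1,0]);print("enc",r2.x,np.round((proj(c,tf(r2.x,Le))-ue),1).tolist())
# check on side
for nm,p,L in(("j",r.x,Lj),("e",r2.x,Le)):
    print(nm,np.round(proj(d["side"],tf(p,L)),1).tolist())
im=d["side"]["frame"][:,:,::-1].copy()
im=cv2.resize(im[120:270,230:400],None,fx=4.5,fy=4.5,interpolation=cv2.INTER_CUBIC)
for p,L in((r.x,Lj),(r2.x,Le)):
    for q in proj(d["side"],tf(p,L)):
        cv2.circle(im,tuple(int(v) for v in (q+.5-[230,120])*4.5),3,(0,255,255),1)
cv2.imwrite("pics/sc.png",im)
print("button",tf(r.x,[-.095,0,.053]),"module",tf(r.x,[.04,0,.04]))
print("bar",tf(r2.x,[-.068,0,.063]),"barend",tf(r2.x,[.081,0,.063]),"plate",tf(r2.x,[-.02,0,.022]))
for n,uv,z in(("can",(324,148),0),("sd",(319,258),.01),("sdtip",(318,222),.01),("spare",(326,187),.024)):print(n,back(c,uv,z))
E
```

```text
jig [0.51329418 0.17873815 0.12681399] [[0.4, 0.0], [-0.1, -0.5], [-0.2, 0.2], [-0.4, -0.1], [0.4, 0.4]]
enc [ 0.53198953 -0.1886749   0.08668823] [[-0.1, 0.6], [-0.0, 0.9], [-0.2, -0.4], [-0.7, -0.7], [1.0, 0.5], [0.0, -1.0]]
j [[250.8, 224.0], [277.1, 194.0], [314.0, 208.8], [289.1, 240.8], [320.3, 234.3]]
e [[341.6, 160.6], [362.2, 137.2], [362.4, 173.5], [379.4, 152.5], [367.5, 182.5], [318.5, 163.1]]
button [[0.41905704 0.16672309 0.053     ]] module [[0.55297298 0.18379713 0.04      ]]
bar [[ 0.46424487 -0.19456232  0.063     ]] barend [[ 0.61268537 -0.18166195  0.063     ]] plate [[ 0.51206463 -0.1904065   0.022     ]]
can [ 0.70376898 -0.00430891  0.        ]
sd [0.3631522  0.00372979 0.01      ]
sdtip [0.47138254 0.00918894 0.01      ]
spare [ 0.57730444 -0.01270725  0.024     ]
```

View pics/sc.png

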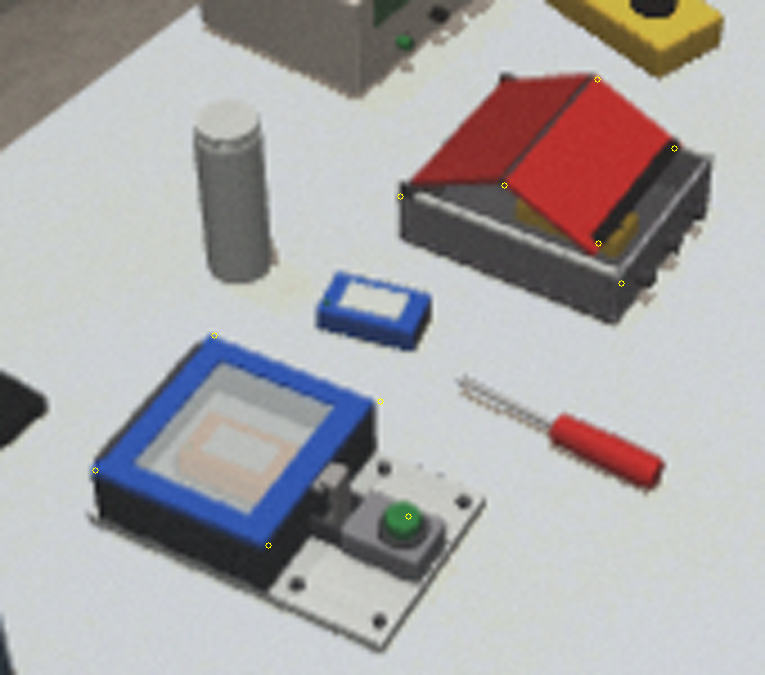

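```bash
cat >> h.py <<'E'
from scipy.spatial.transform import Rotation as Ro
def curR(o): return Ro.from_euler("xyz",o["tool_rot"],degrees=True)
def Rdown(yaw,tilt=0):
    """jaw axis z along +-(dir yaw+90); x down tilted by tilt deg so that tip points ahead (dir yaw)"""
    y=np.radians(yaw);t=np.radians(tilt)
    f=np.array([np.cos(y),np.sin(y),0]);l=np.array([-np.sin(y),np.cos(y),0])
    x=-np.cos(t)*np.array([0,0,1])+np.sin(t)*f
    out=[]
    for z in(l,-l):
        out.append(Ro.from_matrix(np.c_[x,np.cross(z,x),z]))
    return out
def rel(o,pos,Rs):
    """pick nearest of Rs"""
    R=curR(o)
    T=min(Rs,key=lambda T:(R.inv()*T).magnitude())
    return (R.inv()*T).as_rotvec(degrees=True)/120, R.inv().apply(np.array(pos)-o["tool_pos"])/.04, T.inv().apply(np.array(pos)-o["tool_pos"])/.04
E
python3 - <<'E'
from h import *
import pickle
from cell import env
d=pickle.load(open("c0.pkl","rb"))
def px(l,x0,y0,s): return (np.array(l)+.5)/s-.5+np.array([x0,y0])
Lj=np.array([[.11,.075,.064],[.11,-.075,.064],[-.03,-.075,.064],[-.03,.075,.064],[-.095,0,.053]])
uj=px([[40,68],[347,40],[375,318],[68,352],[232,467]],225,160,6)
sj=px([[96,466],[212,338],[382,402],[268,543],[403,513]],230,120,4.5)
Le=np.array([[.009,.075,.095],[.009,-.075,.095],[-.068,.065,.063],[-.068,-.065,.063],[-.098,.083,.05],[.098,.083,.05]])
ue=px([[118,272],[484,247],[149,470],[464,452],[100,540],[72,90]],345,160,7)
se=px([[505,182],[593,76],[600,240],[676,146],[617,275],[402,187]],230,120,4.5)
for n,L,u,s in(("jig",Lj,uj,sj),("enc",Le,ue,se)):
    f=lambda p:np.r_[(proj(d["top"],tf(p,L))-u),(proj(d["side"],tf(p,L))-s)]
    r=least_squares(lambda p:f(p).ravel(),[.5,0,0],loss="soft_l1");print(n,r.x,np.round(f(r.x),1).tolist())
    if n=="jig":print("button",tf(r.x,[-.095,0,.053]),"module",tf(r.x,[.04,0,.04]))
    else: print("bar",tf(r.x,[-.068,0,.063]),"start",tf(r.x,[-.11,0,.063]),"end",tf(r.x,[.081,0,.063]),"plate",tf(r.x,[-.02,0,.022]))
o=env.get_obs();print(curR(o).as_matrix().round(3).tolist())
print(rel(o,tf(r.x,[-.11,0,.17])[0],Rdown(np.degrees(r.x[2]))))
E
```

```text
jig [0.51367842 0.1785515  0.12606687] [[0.5, -0.1], [-0.0, -0.6], [-0.2, 0.1], [-0.4, -0.3], [0.5, 0.3], [-0.2, 0.8], [0.4, -0.8], [-0.6, -0.3], [-0.1, 0.5], [1.1, 0.6]]
button [[0.41943233 0.16660685 0.053     ]] module [[0.55336098 0.18358083 0.04      ]]
enc [ 0.53270078 -0.1896482   0.0866378 ] [[0.3, 0.4], [0.3, 0.6], [0.1, -0.6], [-0.3, -0.9], [1.3, 0.2], [0.3, -1.2], [-0.2, 0.3], [0.8, 0.5], [-0.6, 0.4], [-0.4, 0.2], [0.8, 1.5], [-0.4, 1.7]]
bar [[ 0.46495583 -0.19553221  0.063     ]] start [[ 0.42311336 -0.19916644  0.063     ]] end [[ 0.61339697 -0.18263932  0.063     ]] plate [[ 0.51277579 -0.19137879  0.022     ]]
[[-0.001, 0.921, 0.389], [0.002, 0.389, -0.921], [-1.0, -0.0, -0.002]]
(array([ 0.14957003, -0.00081579,  0.0001704 ]), array([ 1.30142239,  7.80726818, -7.53083247]), array([ 1.28901384,  5.10581903, -9.57233669]))
```

Emit:
{"op": "drive_tool", "data": {"increments": [[[0, 0, 0], [0.05, 0, 0]], [[0, 0, 0], [0.05, 0, 0]], [[0, 0, 0], [0.05, 0, 0]], [[0.1, 0.4, -0.75], [0, 0, 0]], [[0.1, 0.4, -0.75], [0, 0, 0]], [[0.1, 0.4, -0.75], [0, 0, 0]], [[0.1, 0.4, -0.75], [0, 0, 0]], [[0.1, 0.4, -0.75], [0, 0, 0]], [[0.1, 0.4, -0.75], [0, 0, 0]], [[0.1, 0.4, -0.75], [0, 0, 0]]], "hand": 0}}

```text
time_s: 1.1
tool_pos: [0.3468, -0.3784, 0.194]
tool_rot: [-123.0, 90.0, 151.9]
force: [0.6, -0.8, 0.9]
grip_width: 0.0437
```

Emit:
{"op": "drive_tool", "data": {"increments": [[[0.1, 0.45, -0.85], [0, 0, 0]], [[0.1, 0.45, -0.85], [0, 0, 0]], [[0.1, 0.45, -0.85], [0, 0, 0]], [[0.1, 0.45, -0.85], [0, 0, 0]], [[0.1, 0.45, -0.85], [0, 0, 0]], [[0, 0, 0], [0, 0, 0]]]}}

```text
time_s: 1.7
tool_pos: [0.4234, -0.1969, 0.1739]
tool_rot: [-179.2, 89.9, 96.3]
force: [0.5, -0.0, 0.6]
grip_width: 0.0433
```

Run:
```python
from h import *
from cell import env
c=env.read_camera("wrist");cv2.imwrite("pics/w1.png",c["frame"][:,:,::-1])
o=env.get_obs();print(o["tool_pos"],o["tool_rot"],o["time_s"],o["qpos"])
p=[.5327,-.18965,.08664]
print(rel(o,tf(p,[-.105,0,.056])[0],Rdown(np.degrees(p[2]))))
```

```text
[ 0.4223635  -0.20012829  0.17414475] [-124.67603464   89.95432341  150.5598109 ] 1.75 [ 43.60966182  -1.2895154  -21.09387747 111.0782375   -0.49915786
  70.17093564 -62.07380245]
(array([ 0.00226449, -0.00021582,  0.00031354]), array([ 2.95353208,  0.14777395, -0.02025376]), array([ 2.95361884,  0.14573351, -0.02228481]))
```

View pics/w1.png

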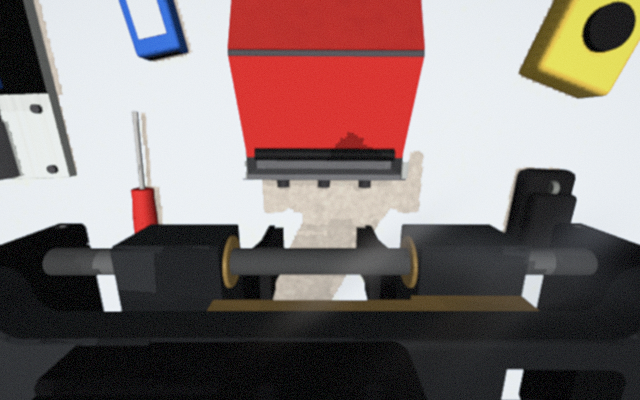

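Emit:
{"op": "drive_tool", "data": {"increments": [[[0.8, 0, 0], [0, 0, 0]], [[0.8, 0, 0], [0, 0, 0]], [[0.8, 0.1, 0], [0, 0, 0]], [[0.5, 0.05, 0], [0, 0, 0]], [[0, 0.2, 0], [0, 0, 0]], [[0, 0.2, 0], [0, 0, 0]], [[0, 0.2, 0], [0, 0, 0]]]}}

```text
time_s: 2.45
tool_pos: [0.4527, -0.2012, 0.0598]
tool_rot: [27.9, 89.9, -57.2]
force: [-3.5, -0.3, -1.7]
grip_width: 0.0433
```

Run:
```python
from h import *
from cell import env
c=env.read_camera("side");cv2.imwrite("pics/s1.png",cv2.resize(c["frame"][100:230,280:480,::-1],None,fx=4,fy=4))
c=env.read_camera("wrist")
o=env.get_obs();print(o["tool_pos"],o["force"],o["time_s"],o["qpos"])
C=-np.array(c["R"]).T@np.array(c["t"]);print("cam in tool",curR(o).inv().apply(C-o["tool_pos"]))
p=[.5327,-.18965,.08664]
print(rel(o,tf(p,[-.105,0,.056])[0],Rdown(np.degrees(p[2]))))
```

```text
[ 0.45335788 -0.20081379  0.05971124] [0.03573397 0.1193788  0.2906387 ] 2.55 [ 41.33081584   9.41162968 -21.93274507 114.66303657   4.22050448
  56.54017424 -67.71915973]
cam in tool [-0.16338716  0.06875829  0.00049251]
(array([-0.00022441,  0.00057864, -0.00089708]), array([ 0.09147816, -0.62495959, -0.10622564]), array([ 0.09278099, -0.62473652, -0.10640766]))
```

View pics/s1.png

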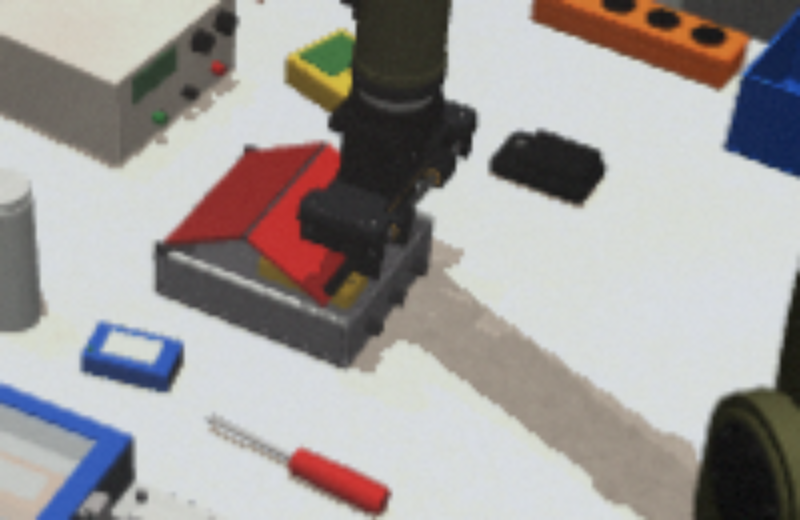

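```bash
cat >> h.py <<'E'
def rows(o,p1,Rs,n):
    R0=curR(o);T=min(Rs,key=lambda T:(R0.inv()*T).magnitude())
    rv=(R0.inv()*T).as_rotvec();p0=np.array(o["tool_pos"]);p1=np.array(p1)
    out=[]
    for i in range(n):
        Ri=R0*Ro.from_rotvec(rv*i/n)
        out.append([np.round(Ri.inv().apply((p1-p0)/n)/.04,2).tolist(),np.round(np.degrees(rv)/n/120,3).tolist()])
    return out
E
python3 - <<'E'
from h import *
from cell import env
o=env.get_obs();p=[.5327,-.18965,.08664]
for r in rows(o,tf(p,[.03,0,.053])[0],Rdown(np.degrees(p[2]),27),10):print(r)
E
```

```text
[[0.02, 0.27, -0.01], [-0.0, 0.0, 0.022]]
[[0.03, 0.27, -0.01], [-0.0, 0.0, 0.022]]
[[0.04, 0.27, -0.01], [-0.0, 0.0, 0.022]]
[[0.06, 0.27, -0.01], [-0.0, 0.0, 0.022]]
[[0.07, 0.27, -0.01], [-0.0, 0.0, 0.022]]
[[0.08, 0.26, -0.01], [-0.0, 0.0, 0.022]]
[[0.09, 0.26, -0.01], [-0.0, 0.0, 0.022]]
[[0.11, 0.25, -0.01], [-0.0, 0.0, 0.022]]
[[0.12, 0.25, -0.01], [-0.0, 0.0, 0.022]]
[[0.13, 0.24, -0.01], [-0.0, 0.0, 0.022]]
```

Emit:
{"op": "drive_tool", "data": {"increments": [[[0.02, 0.27, -0.01], [0, 0, 0.022]], [[0.03, 0.27, -0.01], [0, 0, 0.022]], [[0.04, 0.27, -0.01], [0, 0, 0.022]], [[0.06, 0.27, -0.01], [0, 0, 0.022]], [[0.07, 0.27, -0.01], [0, 0, 0.022]], [[0.08, 0.26, -0.01], [0, 0, 0.022]], [[0.09, 0.26, -0.01], [0, 0, 0.022]], [[0.11, 0.25, -0.01], [0, 0, 0.022]], [[0.12, 0.25, -0.01], [0, 0, 0.022]], [[0.13, 0.24, -0.01], [0, 0, 0.022]]]}}

```text
time_s: 3.55
tool_pos: [0.5607, -0.1877, 0.0514]
tool_rot: [89.8, 63.5, 4.7]
force: [-0.9, -0.6, -1.5]
grip_width: 0.0436
```

Run:
```python
from h import *
from cell import env
c=env.read_camera("side");cv2.imwrite("pics/s2.png",cv2.resize(c["frame"][100:230,280:480,::-1],None,fx=4,fy=4))
o=env.get_obs();p=[.5327,-.18965,.08664]
q=np.array(o["tool_pos"])-[p[0],p[1],0];print(Ro.from_euler("z",-p[2]).apply(q),o["force"],o["time_s"])
for r in rows(o,tf(p,[.068,0,.052])[0],Rdown(np.degrees(p[2]),27),5):print(r)
```

```text
[ 2.80306874e-02 -2.68673098e-06  5.06923285e-02] [ 0.02002725  0.36736618 -1.03427511] 3.6
[[0.08, 0.18, -0.0], [-0.0, 0.0, 0.001]]
[[0.08, 0.18, -0.0], [-0.0, 0.0, 0.001]]
[[0.08, 0.18, -0.0], [-0.0, 0.0, 0.001]]
[[0.08, 0.18, -0.0], [-0.0, 0.0, 0.001]]
[[0.08, 0.18, -0.0], [-0.0, 0.0, 0.001]]
```

View pics/s2.png

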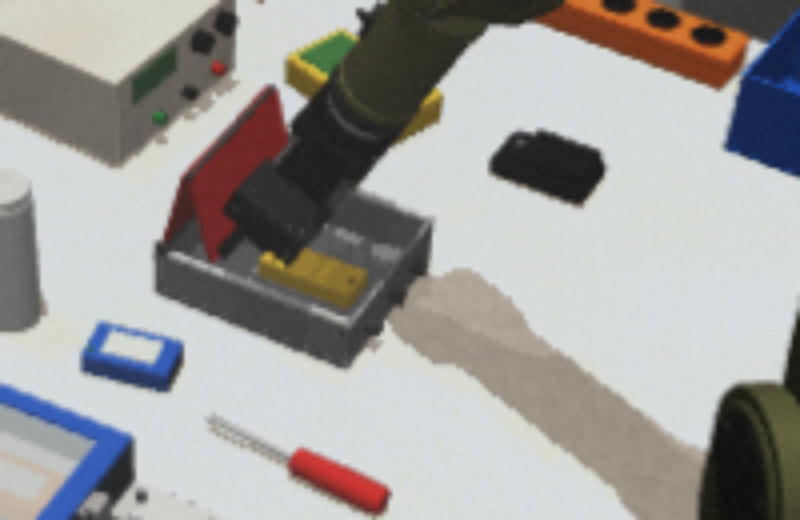

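The cover is mostly up and its bar is still ahead of the fingers. I'll make the last stretch gently.

Emit:
{"op": "drive_tool", "data": {"increments": [[[0.08, 0.18, 0], [0, 0, 0]], [[0.08, 0.18, 0], [0, 0, 0]], [[0.08, 0.18, 0], [0, 0, 0]], [[0.08, 0.18, 0], [0, 0, 0]], [[0.06, 0.12, 0], [0, 0, 0]]]}}

```text
time_s: 4.1
tool_pos: [0.598, -0.1835, 0.0522]
tool_rot: [90.0, 63.6, 4.9]
force: [-7.0, -2.1, 1.6]
grip_width: 0.0432
```

Emit:
{"op": "drive_tool", "data": {"increments": [[[0.03, 0.05, 0], [0, 0, 0]], [[0.03, 0.05, 0], [0, 0, 0]]]}}

```text
time_s: 4.3
tool_pos: [0.5993, -0.1833, 0.05]
tool_rot: [90.2, 63.9, 5.1]
force: [-12.0, -1.1, 3.0]
grip_width: 0.0434
```

Emit:
{"op": "drive_tool", "data": {"increments": [[[0.03, 0.05, 0], [0, 0, 0]], [[0.03, 0.05, 0], [0, 0, 0]]]}}

```text
time_s: 4.5
tool_pos: [0.601, -0.1831, 0.0478]
tool_rot: [90.4, 64.2, 5.3]
force: [-19.7, -1.7, 4.7]
grip_width: 0.0437
```

Run:
```python
from h import *
from cell import env
c=env.read_camera("side");cv2.imwrite("pics/s3.png",cv2.resize(c["frame"][100:230,280:480,::-1],None,fx=4,fy=4))
o=env.get_obs();p=[.5327,-.18965,.08664]
q=np.array(o["tool_pos"])-[p[0],p[1],0];print(Ro.from_euler("z",-p[2]).apply(q),o["force"],o["time_s"])
```

```text
[0.06852472 0.00062616 0.04760495] [-16.31799317  -1.19070046   3.7273226 ] 4.55
```

View pics/s3.png

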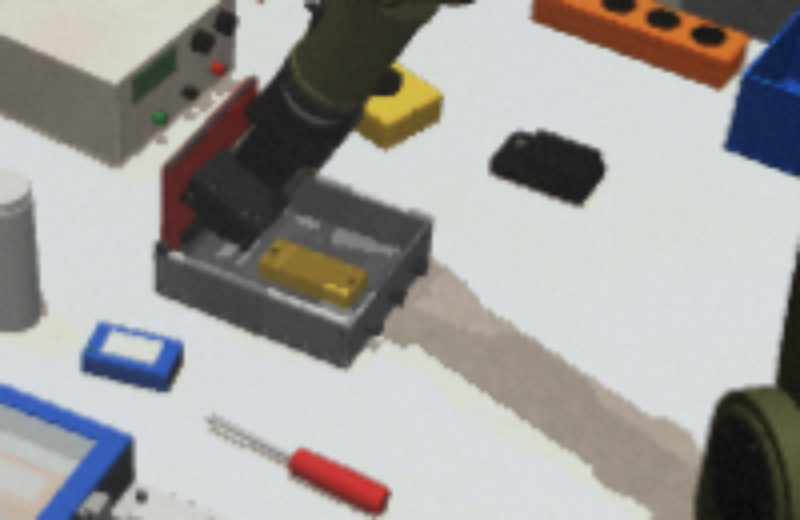

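The cover stands flat and the force has risen to about 20 N, so it is at its stop. I'll back off, rise and look at the scene.

Emit:
{"op": "drive_tool", "data": {"increments": [[[-0.1, -0.2, 0], [0, 0, 0]], [[-0.2, -0.4, 0], [0, 0, 0]], [[-0.4, -0.7, 0], [0, 0, 0]], [[-0.9, -0.7, 0], [0, 0, -0.04]], [[-0.9, -0.5, 0], [0, 0, -0.06]], [[-0.9, -0.2, 0], [0, 0, -0.06]], [[-0.9, 0, 0], [0, 0, -0.06]], [[0, 0, 0], [0, 0, 0]]]}}

```text
time_s: 5.35
tool_pos: [0.4606, -0.1964, 0.1745]
tool_rot: [59.5, 89.3, -25.4]
force: [1.7, 0.5, 0.4]
grip_width: 0.0434
```

Run:
```python
from h import *
from cell import env
import pickle
d={n:env.read_camera(n) for n in("wrist","top","side")}
pickle.dump(d,open("c1.pkl","wb"))
cv2.imwrite("pics/w4.png",d["wrist"]["frame"][:,:,::-1])
cv2.imwrite("pics/s4.png",cv2.resize(d["side"]["frame"][100:230,280:480,::-1],None,fx=4,fy=4))
o=env.get_obs();print(o["tool_pos"],o["tool_rot"],o["force"],o["time_s"],o["qpos"])
```

```text
[ 0.45434696 -0.19582243  0.16758899] [84.79179597 89.89606053 -0.26087154] [ 0.45186062 -0.28706563  0.00217146] 5.5 [ 46.35821766   2.71031963 -26.63213206 108.1511948    1.26105485
  69.33225904 -65.74399633]
```

View pics/w4.png

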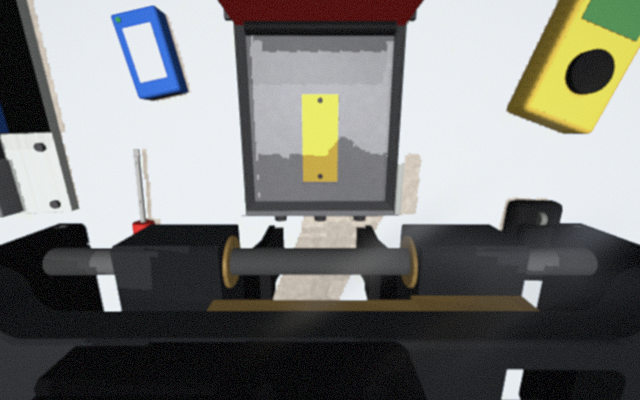

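View pics/s4.png

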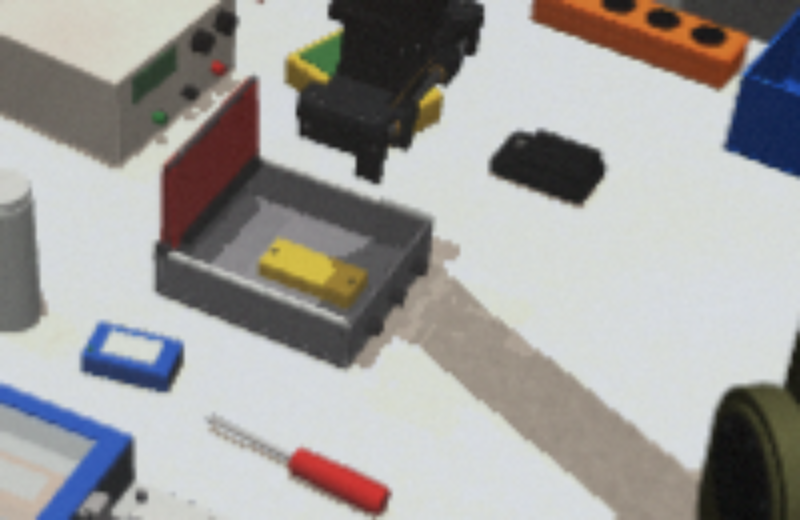

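```bash
cat > plate.py <<'E'
from h import *
import pickle
d=pickle.load(open("c1.pkl","rb"))
def fitplate(c,win,tag):
    x0,y0,x1,y1=win
    f=cv2.cvtColor(c["frame"],cv2.COLOR_RGB2HSV)
    m=cv2.inRange(f,(15,110,60),(38,255,255));k=np.zeros_like(m);k[y0:y1,x0:x1]=m[y0:y1,x0:x1]
    cs=cv2.findContours(k,cv2.RETR_EXTERNAL,cv2.CHAIN_APPROX_NONE)[0];g=max(cs,key=cv2.contourArea)
    P=np.array([back(c,q,.022)[:2] for q in g[:,0].astype(float)])
    (cx,cy),sz,a=cv2.minAreaRect((P*1000).astype(np.float32));print(tag,len(g),cx,cy,sz,a)
fitplate(d["wrist"],(280,80,360,200),"wrist")
fitplate(d["top"],(355,165,425,245),"top")
fitplate(d["side"],(340,150,380,185),"side")
E
python3 plate.py
```

```text
wrist 237 516.5543212890625 -193.05613708496094 (90.98225402832031, 37.68059539794922) 5.02567720413208
top 50 534.760009765625 -188.42955017089844 (46.72018814086914, 38.00790786743164) 5.098876476287842
side 59 512.3222045898438 -185.34011840820312 (97.75287628173828, 53.15235900878906) 4.68482780456543
```

Run:
```python
from h import *
from cell import env
o=env.get_obs()
j=[.51368,.17855,.12607]
print(rel(o,[.4194,.1666,.12],Rdown(7.22)),rel(o,[.46,0,.15],Rdown(7.22)))
o=dict(o);o["tool_pos"]=[.46,0,.15];print(rel(o,[.4194,.1666,.10],Rdown(7.22)))
```

```text
(array([-1.89388907e-02,  9.57231894e-05, -8.60913720e-04]), array([ 1.18806308, -0.09118417, -9.10234594]), array([ 1.18972478,  0.27198066, -9.09852139])) (array([-1.89388907e-02,  9.57231894e-05, -8.60913720e-04]), array([ 0.43993999,  0.56219806, -4.86520616]), array([ 0.43972478,  0.75547734, -4.83898139]))
(array([-1.89388907e-02,  9.57231894e-05, -8.60913720e-04]), array([ 1.24812226, -0.65428553, -4.23722212]), array([ 1.25      , -0.48349667, -4.25953999]))
```

Emit:
{"op": "drive_tool", "data": {"increments": [[[0.06, 0.1, -0.7], [-0.019, 0, 0]], [[0.06, 0.11, -0.7], [0, 0, 0]], [[0.06, 0.11, -0.7], [0, 0, 0]], [[0.06, 0.11, -0.7], [0, 0, 0]], [[0.06, 0.11, -0.7], [0, 0, 0]], [[0.06, 0.11, -0.7], [0, 0, 0]], [[0.06, 0.11, -0.7], [0, 0, 0]], [[0.2, -0.08, -0.7], [0, 0, 0]], [[0.2, -0.08, -0.7], [0, 0, 0]], [[0.2, -0.08, -0.7], [0, 0, 0]]], "hand": -1}}

```text
time_s: 6.5
tool_pos: [0.4384, 0.0856, 0.1252]
tool_rot: [-89.5, 89.9, -172.3]
force: [-0.8, -1.4, 0.1]
grip_width: 0.0003
```

Emit:
{"op": "drive_tool", "data": {"increments": [[[0.15, -0.08, -0.7], [0, 0, 0]], [[0.15, -0.08, -0.7], [0, 0, 0]], [[0.15, -0.08, -0.7], [0, 0, 0]], [[0, 0, 0], [0, 0, 0]]]}}

```text
time_s: 6.9
tool_pos: [0.4169, 0.1702, 0.1071]
tool_rot: [-118.7, 89.8, 158.9]
force: [-0.7, 0.7, -0.7]
grip_width: 0.0006
```

```bash
python3 - <<'E'
from h import *
from cell import env
import pickle
d={n:env.read_camera(n) for n in("wrist","top","side")}
pickle.dump(d,open("c1.pkl","wb"))
cv2.imwrite("pics/w5.png",d["wrist"]["frame"][:,:,::-1])
cv2.imwrite("pics/s5.png",cv2.resize(d["side"]["frame"][150:290,220:400,::-1],None,fx=4,fy=4))
o=env.get_obs();print(o["tool_pos"],o["tool_rot"],o["force"],o["time_s"],o["grip_width"],o["qpos"])
print(rel(o,[.4194,.1666,.06],Rdown(7.22)))
E
python3 plate.py
```

```text
[0.41945835 0.16569034 0.10803968] [ -56.67137785   89.9212164  -139.4729901 ] [0.25421875 0.11230814 0.04607177] 7.05 0.000341131862552058 [  24.3944157     1.71448652  -49.31958718  116.79348138    1.49413135
   62.17269767 -108.41343346]
(array([-0.0001801 ,  0.00036062,  0.00054862]), array([ 1.20097212,  0.0027821 , -0.02365237]), array([ 1.20099205,  0.00141089, -0.02274449]))Traceback (most recent call last):
  File "plate.py", line 11, in <module>
    fitplate(d["wrist"],(280,80,360,200),"wrist")
    ~~~~~~~~^^^^^^^^^^^^^^^^^^^^^^^^^^^^^^^^^^^^^
  File "plate.py", line 8, in fitplate
    cs=cv2.findContours(k,cv2.RETR_EXTERNAL,cv2.CHAIN_APPROX_NONE)[0];g=max(cs,key=cv2.contourArea)
                                                                        ~~~^^^^^^^^^^^^^^^^^^^^^^^^
ValueError: max() iterable argument is empty
```

View pics/w5.png

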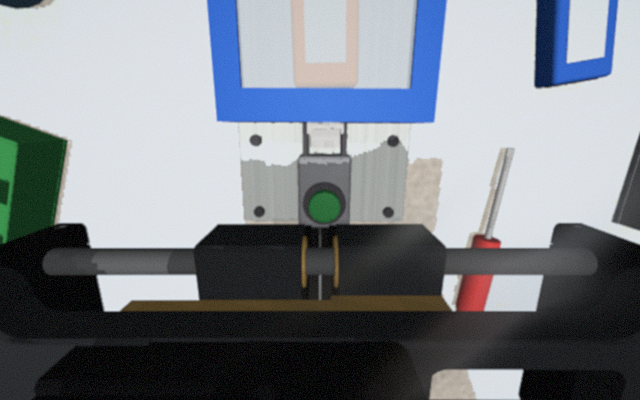

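View pics/s5.png

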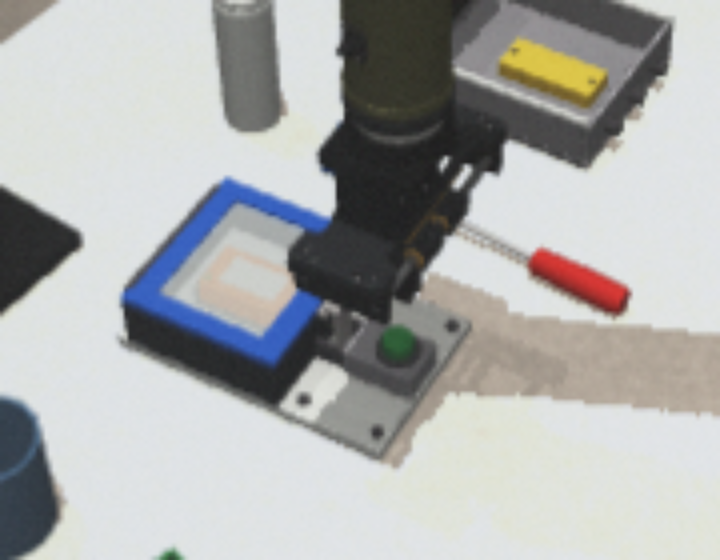

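```bash
sed -i '/"wrist"\]/d' plate.py; python3 plate.py
python3 - <<'E'
from h import *
import pickle
d=pickle.load(open("c1.pkl","rb"))
print(back(d["wrist"],(323,205),.053),back(d["wrist"],(217,122),.064),back(d["wrist"],(434,122),.064))
j=[.51368,.17855,.12607];print(tf(j,[[-.03,.075,.064],[-.03,-.075,.064]]))
E
```

```text
top 81 512.6854248046875 -190.46539306640625 (91.05496978759766, 38.143959045410156) 5.095810890197754
side 59 512.3678588867188 -185.5322723388672 (97.8410415649414, 53.3428955078125) 5.3360772132873535
[0.42532575 0.1683041  0.053     ] [0.47792741 0.24990665 0.064     ] [0.49780866 0.10053363 0.064     ]
[[0.47448787 0.24918269 0.064     ]
 [0.49334831 0.10037313 0.064     ]]
```

Emit:
{"op": "drive_tool", "data": {"increments": [[[0.7, 0.05, 0], [0, 0, 0]], [[0.5, 0, 0], [0, 0, 0]], [[0.1, 0, 0], [0, 0, 0]], [[0.06, 0, 0], [0, 0, 0]], [[0.06, 0, 0], [0, 0, 0]], [[0.05, 0, 0], [0, 0, 0]]]}}

```text
time_s: 7.65
tool_pos: [0.4229, 0.1662, 0.0509]
tool_rot: [41.5, 89.9, -41.3]
force: [-0.8, -0.3, 4.0]
grip_width: 0.0004
```

Emit:
{"op": "drive_tool", "data": {"increments": [[[0.02, 0, 0], [0, 0, 0]], [[0.02, 0, 0], [0, 0, 0]]]}}

```text
time_s: 7.85
tool_pos: [0.4229, 0.1662, 0.049]
tool_rot: [45.4, 89.9, -37.4]
force: [-1.0, -2.4, 3.8]
grip_width: 0.0002
```

Run:
```python
from h import *
from cell import env
c=env.read_camera("side")
cv2.imwrite("pics/s6.png",cv2.resize(c["frame"][130:290,220:400,::-1],None,fx=4,fy=4))
o=env.get_obs();print(o["tool_pos"],o["force"],o["time_s"])
```

```text
[0.42281605 0.16621045 0.04884155] [-1.59054252 -1.59489387  3.56550043] 7.9
```

View pics/s6.png

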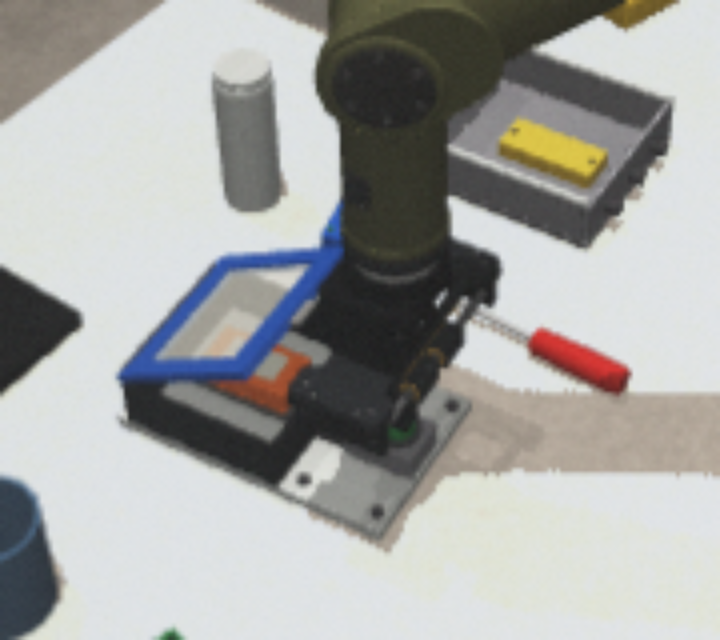

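The button is pressed and the lid is swinging up. I'll rise, open the gripper and look at the module.

Emit:
{"op": "drive_tool", "data": {"increments": [[[-0.4, 0, 0], [0, 0, 0]], [[-0.8, 0, 0], [0, 0, 0]], [[-0.8, 0, 0], [0, 0, 0]], [[-0.8, 0, 0], [0, 0, 0]], [[-0.6, 0, 0], [0, 0, 0]], [[0, 0, 0], [0, 0, 0]], [[0, 0, 0], [0, 0, 0]]], "hand": 1}}

```text
time_s: 8.6
tool_pos: [0.4225, 0.1669, 0.1844]
tool_rot: [85.6, 89.9, 2.8]
force: [0.2, -0.3, 0.8]
grip_width: 0.0484
```

Run:
```python
from h import *
from cell import env
import pickle
d={n:env.read_camera(n) for n in("wrist","top","side")}
pickle.dump(d,open("c2.pkl","wb"))
cv2.imwrite("pics/w7.png",d["wrist"]["frame"][:,:,::-1])
cv2.imwrite("pics/t7.png",cv2.resize(d["top"]["frame"][120:270,220:340,::-1],None,fx=4,fy=4))
cv2.imwrite("pics/s7.png",cv2.resize(d["side"]["frame"][130:290,220:400,::-1],None,fx=4,fy=4))
o=env.get_obs();print(o["tool_pos"],o["force"],o["time_s"],o["grip_width"])
```

```text
[0.42144627 0.16647347 0.1831302 ] [ 0.41462443 -0.54675965 -0.6575743 ] 8.75 0.06053104362967052
```

View pics/w7.png

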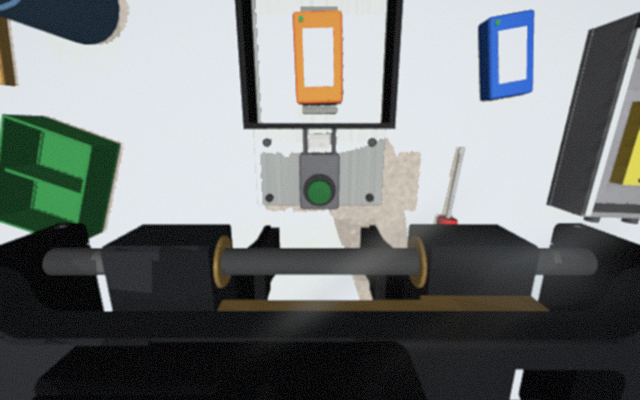

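View pics/s7.png

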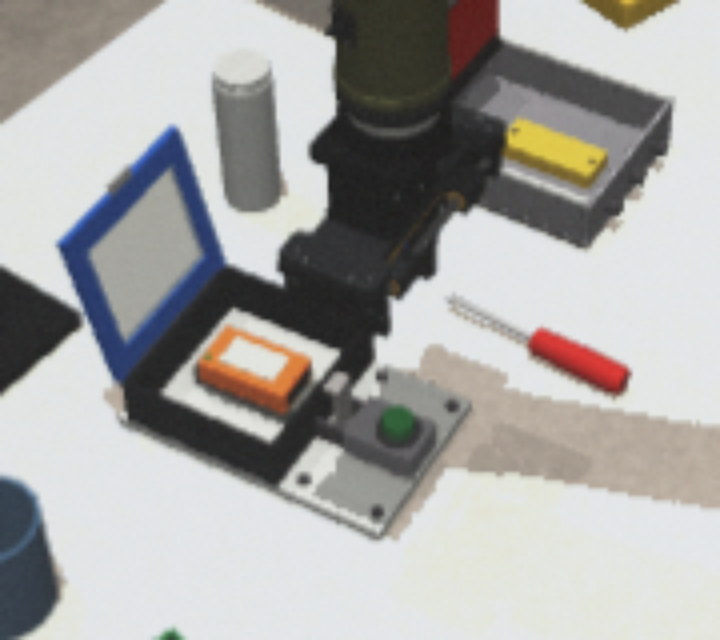

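View pics/t7.png

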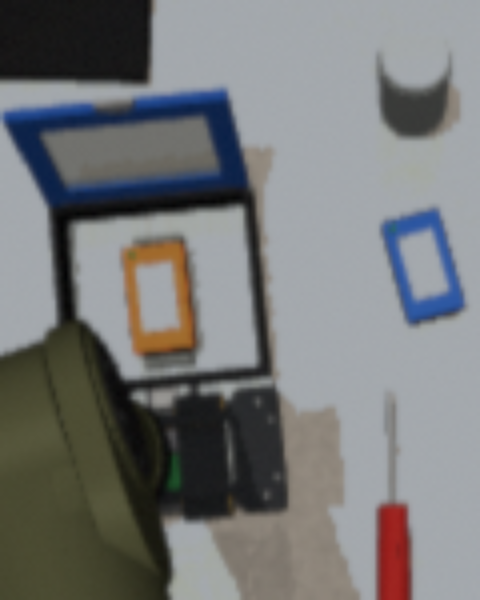

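Run:
```python
from h import *
import pickle
d=pickle.load(open("c2.pkl","rb"))
for n,(x0,y0,x1,y1) in(("wrist",(270,0,370,130)),("top",(245,170,275,215))):
    c=d[n];f=cv2.cvtColor(c["frame"],cv2.COLOR_RGB2HSV)
    m=cv2.inRange(f,(5,120,80),(20,255,255));k=np.zeros_like(m);k[y0:y1,x0:x1]=m[y0:y1,x0:x1]
    g=max(cv2.findContours(k,cv2.RETR_EXTERNAL,cv2.CHAIN_APPROX_NONE)[0],key=cv2.contourArea)
    P=np.array([back(c,q,.052)[:2] for q in g[:,0].astype(float)])
    print(n,cv2.minAreaRect((P*1000).astype(np.float32)))
```

```text
wrist ((551.4835205078125, 184.5867156982422), (79.85165405273438, 44.153602600097656), 8.282912254333496)
top ((547.791748046875, 184.2505645751953), (80.03929138183594, 45.523441314697266), 8.6088228225708)
```

Run:
```python
from h import *
from cell import env
o=env.get_obs();print(o["tool_pos"]);print(rel(o,[.5497,.1844,.12],Rdown(8.3)))
```

```text
[0.42144627 0.16647347 0.1831302 ]
(array([-9.13059690e-03, -6.50807498e-05,  1.05245487e-03]), array([ 1.57111651,  3.24070616, -0.0423421 ]), array([1.57825493, 3.23745455, 0.01938635]))
```

Emit:
{"op": "drive_tool", "data": {"increments": [[[0, 0.3, 0], [-0.009, 0, 0]], [[0, 0.7, 0], [0, 0, 0]], [[0.1, 0.7, 0], [0, 0, 0]], [[0.3, 0.7, 0], [0, 0, 0]], [[0.5, 0.6, 0], [0, 0, 0]], [[0.6, 0.24, 0], [0, 0, 0]], [[0, 0, 0], [0, 0, 0]], [[0, 0, 0], [0, 0, 0]]], "hand": 1}}

```text
time_s: 9.55
tool_pos: [0.5493, 0.1853, 0.1233]
tool_rot: [-104.0, 89.8, 174.3]
force: [-0.7, 0.5, 0.5]
grip_width: 0.0872
```

Run:
```python
from h import *
from cell import env
o=env.get_obs();print(o["tool_pos"],o["grip_width"]);print(rel(o,[.5497,.1844,.026],Rdown(8.3)))
c=env.read_camera("wrist");cv2.imwrite("pics/w8.png",c["frame"][:,:,::-1])
c=env.read_camera("side")
cv2.imwrite("pics/s8.png",cv2.resize(c["frame"][130:290,220:400,::-1],None,fx=4,fy=4))
```

```text
[0.54929953 0.18531255 0.12330151] 0.08717535558456767
(array([ 0.00012068, -0.00039134,  0.00157452]), array([2.43248221, 0.01462877, 0.02601652]), array([2.43253774, 0.00661346, 0.0240201 ]))
```

View pics/w8.png

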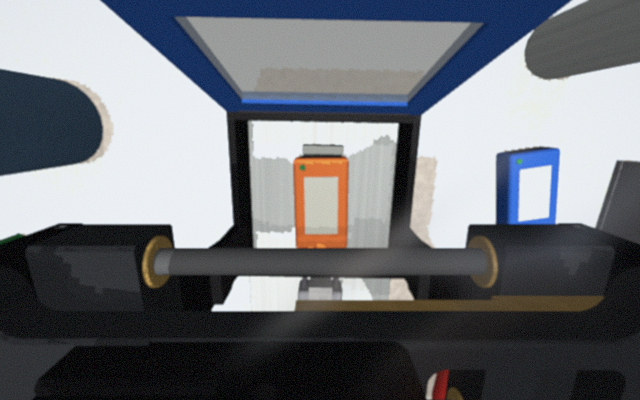

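View pics/s8.png

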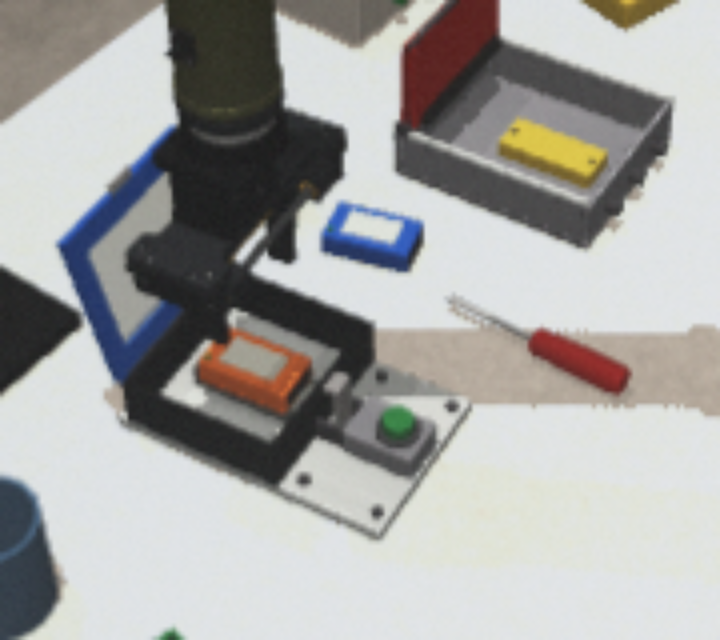

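Wrist view: module centred between the fingers at about (322,200) px, with the lid fully open behind it. Descending.

Emit:
{"op": "drive_tool", "data": {"increments": [[[0.7, 0, 0.02], [0, 0, 0]], [[0.7, 0, 0], [0, 0, 0]], [[0.6, 0, 0], [0, 0, 0]], [[0.4, 0, 0], [0, 0, 0]], [[0, 0, 0], [0, 0, 0]]]}}

```text
time_s: 10.15
tool_pos: [0.5495, 0.1836, 0.0274]
tool_rot: [-73.5, 89.9, -155.3]
force: [0.0, 0.7, -0.7]
grip_width: 0.0872
```

Emit:
{"op": "drive_tool", "data": {"increments": [[[0, 0, 0], [0, 0, 0]], [[0, 0, 0], [0, 0, 0]], [[0, 0, 0], [0, 0, 0]], [[0, 0, 0], [0, 0, 0]], [[0, 0, 0], [0, 0, 0]], [[0, 0, 0], [0, 0, 0]]], "hand": -1, "squeeze": 20}}

```text
time_s: 10.75
tool_pos: [0.5508, 0.1842, 0.0286]
tool_rot: [59.2, 90.0, -22.5]
force: [-0.3, 0.6, -0.2]
grip_width: 0.0469
```

Emit:
{"op": "drive_tool", "data": {"increments": [[[0, 0, 0], [0, 0, 0]], [[-0.2, 0, 0], [0, 0, 0]], [[-0.5, 0, 0], [0, 0, 0]], [[-0.7, 0, 0], [0, 0, 0]], [[-0.7, 0, 0], [0, 0, 0]], [[-0.6, 0, 0], [0, 0, 0]], [[-0.3, 0, 0], [0, 0, 0]], [[0, 0, 0], [0, 0, 0]]]}}

```text
time_s: 11.55
tool_pos: [0.5517, 0.1847, 0.1502]
tool_rot: [88.2, 89.8, 6.5]
force: [0.6, 0.8, -1.6]
grip_width: 0.046
```

Run:
```python
from h import *
from cell import env
c=env.read_camera("side")
cv2.imwrite("pics/s9.png",cv2.resize(c["frame"][100:290,220:420,::-1],None,fx=3.5,fy=3))
o=env.get_obs();print(o["tool_pos"],o["grip_width"],o["force"],o["qpos"]);print(rel(o,[.5147,-.1918,.13],Rdown(5.05)))
```

```text
[0.5507984  0.18414017 0.14857837] 0.045603163327557164 [-0.75947057 -0.08818194 -2.10047668] [  19.5971928    18.92841289  -48.50264056   97.43524527   14.9826158
   70.37178944 -114.19015308]
(array([ 0.02675407,  0.00017306, -0.00029803]), array([ 0.46656501, -2.24370136,  9.17115923]), array([ 0.46445917, -1.72626068,  9.28258273]))
```

View pics/s9.png

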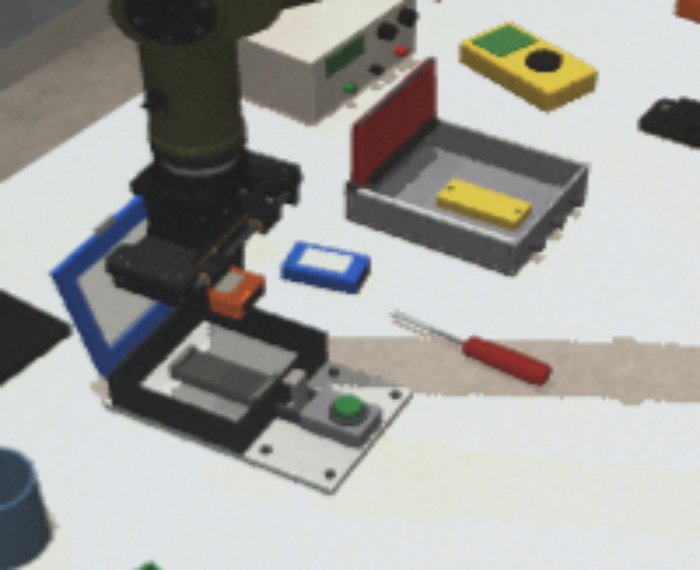

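Emit:
{"op": "drive_tool", "data": {"increments": [[[0, -0.04, 0.2], [0.013, 0, 0]], [[0, -0.08, 0.4], [0.014, 0, 0]], [[0, -0.11, 0.6], [0, 0, 0]], [[0, -0.13, 0.7], [0, 0, 0]], [[0, -0.13, 0.7], [0, 0, 0]], [[0, -0.13, 0.7], [0, 0, 0]], [[0, -0.13, 0.7], [0, 0, 0]], [[0, -0.13, 0.7], [0, 0, 0]], [[0, -0.13, 0.7], [0, 0, 0]], [[0, -0.13, 0.7], [0, 0, 0]]]}}

```text
time_s: 12.6
tool_pos: [0.526, -0.0658, 0.1474]
tool_rot: [-84.4, 89.9, -169.6]
force: [0.7, 0.2, -1.4]
grip_width: 0.0459
```

Emit:
{"op": "drive_tool", "data": {"increments": [[[0, -0.13, 0.7], [0, 0, 0]], [[0, -0.13, 0.7], [0, 0, 0]], [[0, -0.13, 0.7], [0, 0, 0]], [[0, -0.11, 0.6], [0, 0, 0]], [[0, -0.07, 0.4], [0, 0, 0]], [[0, -0.03, 0.2], [0, 0, 0]], [[0, 0, 0], [0, 0, 0]], [[0, 0, 0], [0, 0, 0]], [[0, 0, 0], [0, 0, 0]]]}}

```text
time_s: 13.5
tool_pos: [0.5156, -0.1948, 0.1485]
tool_rot: [161.0, 90.0, 76.2]
force: [0.4, -0.6, -1.5]
grip_width: 0.0461
```

Run:
```python
from h import *
from cell import env
c=env.read_camera("wrist");cv2.imwrite("pics/w10.png",c["frame"][:,:,::-1])
c=env.read_camera("side")
cv2.imwrite("pics/s10.png",cv2.resize(c["frame"][80:230,280:480,::-1],None,fx=4,fy=4))
o=env.get_obs();print(o["tool_pos"],o["grip_width"],o["force"],o["time_s"]);print(rel(o,[.5158,-.1915,.024],Rdown(5.05)))
```

```text
[ 0.51558133 -0.1951796   0.14859908] 0.04574533690866277 [-0.93526325  0.17035837 -1.5380164 ] 13.6
(array([ 7.82663763e-04, -2.84703170e-05, -8.63863632e-05]), array([ 3.11498473,  0.01312868, -0.09094404]), array([ 3.11497689,  0.01354302, -0.09115164]))
```

View pics/w10.png

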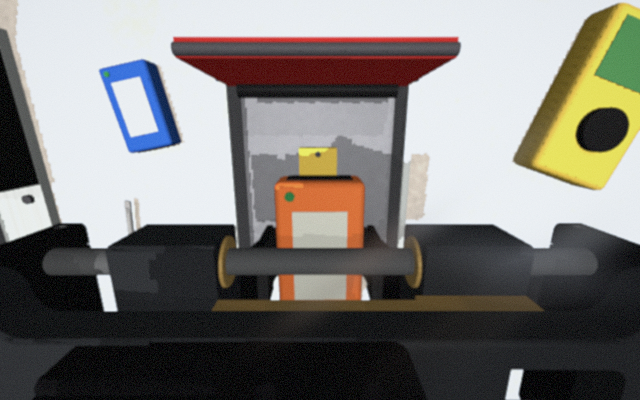

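View pics/s10.png

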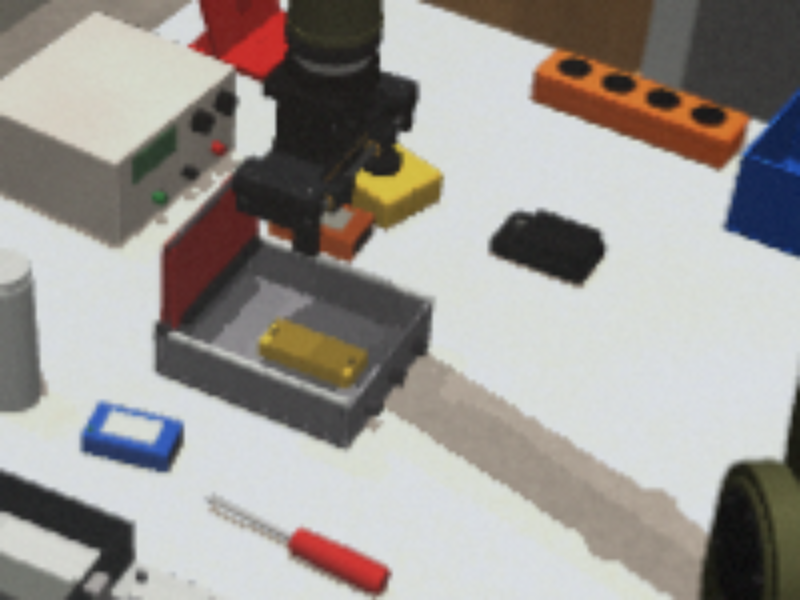

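Emit:
{"op": "drive_tool", "data": {"increments": [[[0.3, 0, -0.05], [0, 0, 0]], [[0.7, 0, -0.04], [0, 0, 0]], [[0.7, 0, 0], [0, 0, 0]], [[0.6, 0, 0], [0, 0, 0]], [[0.4, 0, 0], [0, 0, 0]], [[0.3, 0, 0], [0, 0, 0]], [[0, 0, 0], [0, 0, 0]], [[0, 0, 0], [0, 0, 0]]]}}

```text
time_s: 14.4
tool_pos: [0.5155, -0.1929, 0.029]
tool_rot: [70.1, 89.9, -14.9]
force: [0.6, 0.6, -2.1]
grip_width: 0.0461
```

Emit:
{"op": "drive_tool", "data": {"increments": [[[0.05, 0, 0], [0, 0, 0]], [[0.05, 0, 0], [0, 0, 0]], [[0.02, 0, 0], [0, 0, 0]], [[0, 0, 0], [0, 0, 0]]]}}

```text
time_s: 14.8
tool_pos: [0.515, -0.193, 0.0239]
tool_rot: [29.6, 90.0, -55.4]
force: [0.3, 0.4, -1.7]
grip_width: 0.0462
```

Run:
```python
from h import *
from cell import env
c=env.read_camera("wrist");cv2.imwrite("pics/w11.png",c["frame"][:,:,::-1])
c=env.read_camera("side")
cv2.imwrite("pics/s11.png",cv2.resize(c["frame"][80:230,280:480,::-1],None,fx=4,fy=4))
o=env.get_obs();print(o["tool_pos"],o["grip_width"],o["force"],o["time_s"]);print(rel(o,[.5158,-.1915,.0215],Rdown(5.05)))
```

```text
[ 0.51499987 -0.19297377  0.0238413 ] 0.0456812077793651 [ 0.13438249  0.00901675 -2.2053003 ] 14.9
(array([-1.94249210e-04,  1.21739205e-04, -8.25318255e-05]), array([ 0.05852755,  0.02314445, -0.03496482]), array([ 0.05853246,  0.02316878, -0.03494048]))
```

View pics/s11.png

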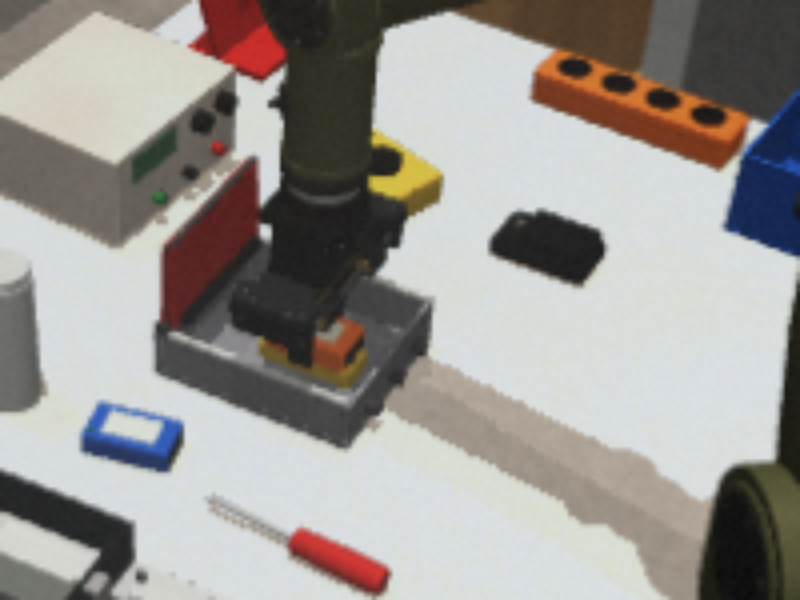

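View pics/w11.png

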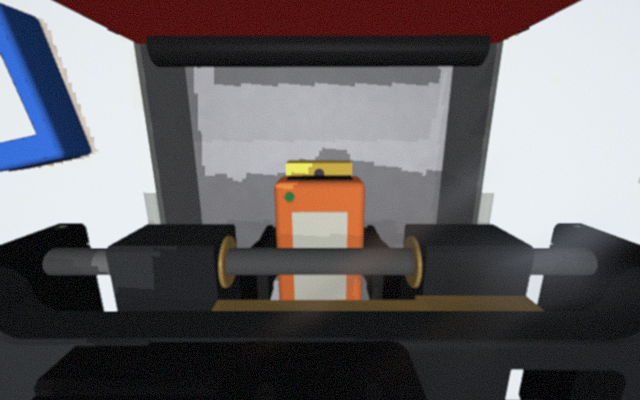

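Emit:
{"op": "drive_tool", "data": {"increments": [[[0.02, 0.01, -0.02], [0, 0, 0]], [[0.02, 0.01, -0.01], [0, 0, 0]], [[0, 0, 0], [0, 0, 0]]]}}

```text
time_s: 15.2
tool_pos: [0.5156, -0.1919, 0.0226]
tool_rot: [-39.9, 90.0, -124.9]
force: [-2.9, -0.3, 4.8]
grip_width: 0.046
```

Emit:
{"op": "drive_tool", "data": {"increments": [[[0.02, 0, 0], [0, 0, 0]], [[0.02, 0, 0], [0, 0, 0]], [[0, 0, 0], [0, 0, 0]]]}}

```text
time_s: 15.5
tool_pos: [0.5156, -0.1919, 0.0226]
tool_rot: [-47.7, 89.9, -132.7]
force: [-7.6, 1.2, 17.2]
grip_width: 0.0458
```

The module is seated. I'll relieve the pressure, open the gripper and rise.

Emit:
{"op": "drive_tool", "data": {"increments": [[[-0.02, 0, 0], [0, 0, 0]], [[-0.02, 0, 0], [0, 0, 0]], [[0, 0, 0], [0, 0, 0]]]}}

```text
time_s: 15.8
tool_pos: [0.5156, -0.1919, 0.0226]
tool_rot: [-25.6, 90.0, -110.5]
force: [-3.0, -0.0, 6.1]
grip_width: 0.0457
```

Emit:
{"op": "drive_tool", "data": {"increments": [[[0, 0, 0], [0, 0, 0]], [[0, 0, 0], [0, 0, 0]], [[0, 0, 0], [0, 0, 0]], [[0, 0, 0], [0, 0, 0]], [[0, 0, 0], [0, 0, 0]], [[0, 0, 0], [0, 0, 0]]], "hand": 0.8}}

```text
time_s: 16.4
tool_pos: [0.5156, -0.1916, 0.022]
tool_rot: [-0.4, 90.0, -85.4]
force: [0.9, -0.4, -0.1]
grip_width: 0.0769
```

Emit:
{"op": "drive_tool", "data": {"increments": [[[-0.2, 0, 0], [0, 0, 0]], [[-0.5, 0, 0], [0, 0, 0]], [[-0.7, 0, 0], [0, 0, 0]], [[-0.8, 0, 0], [0, 0, 0]], [[-0.8, -0.6, 0], [0, 0, 0]], [[-0.5, -0.8, 0], [0, 0, 0]], [[0, -0.8, 0], [0, 0, 0]], [[0, 0, 0], [0, 0, 0]], [[0, 0, 0], [0, 0, 0]]]}}

```text
time_s: 17.3
tool_pos: [0.428, -0.1997, 0.1628]
tool_rot: [28.1, 89.9, -56.9]
force: [1.4, 0.2, -0.9]
grip_width: 0.0782
```

Run:
```python
from h import *
from cell import env
import pickle
d={n:env.read_camera(n) for n in("wrist","top","side")}
pickle.dump(d,open("c3.pkl","wb"))
cv2.imwrite("pics/w12.png",d["wrist"]["frame"][:,:,::-1])
cv2.imwrite("pics/s12.png",cv2.resize(d["side"]["frame"][100:290,220:420,::-1],None,fx=3.5,fy=3))
cv2.imwrite("pics/t12.png",d["top"]["frame"][:,:,::-1])
o=env.get_obs();print(o["tool_pos"],o["force"],o["time_s"])
for n,(x0,y0,x1,y1) in(("wrist",(270,0,370,220)),("top",(355,165,425,245))):
    c=d[n];f=cv2.cvtColor(c["frame"],cv2.COLOR_RGB2HSV)
    for lab,lo,hi,z in(("mod",(4,140,80),(14,255,255),.046),("plate",(17,110,60),(38,255,255),.022)):
        m=cv2.inRange(f,lo,hi);k=np.zeros_like(m);k[y0:y1,x0:x1]=m[y0:y1,x0:x1]
        P=np.array([back(c,q,z)[:2] for q in np.argwhere(k)[:,::-1].astype(float)])
        if len(P)>5: print(n,lab,len(P),cv2.minAreaRect((P*1000).astype(np.float32)))
```

```text
[ 0.42893648 -0.19889076  0.16216948] [-0.09778593  0.13075956  0.24779732] 17.45
wrist mod 489 ((516.8709106445312, -192.34585571289062), (78.60903930664062, 44.71490478515625), 5.372574806213379)
wrist plate 505 ((516.72265625, -192.36634826660156), (91.36288452148438, 41.80284881591797), 5.997792720794678)
top mod 37 ((511.44561767578125, -189.02674865722656), (75.64875793457031, 46.06679153442383), 4.428079128265381)
top plate 48 ((513.1065673828125, -187.85659790039062), (88.18450164794922, 36.49624252319336), 2.358088254928589)
```

View pics/w12.png

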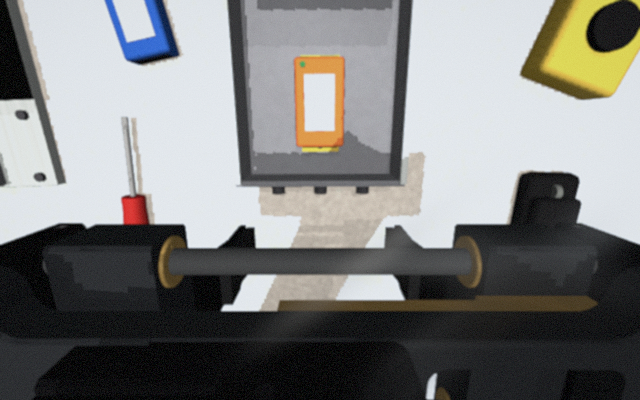

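View pics/s12.png

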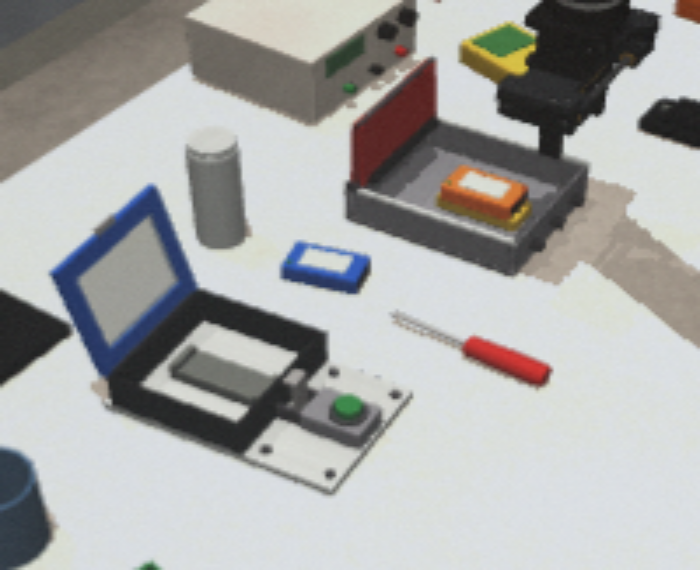

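View pics/t12.png

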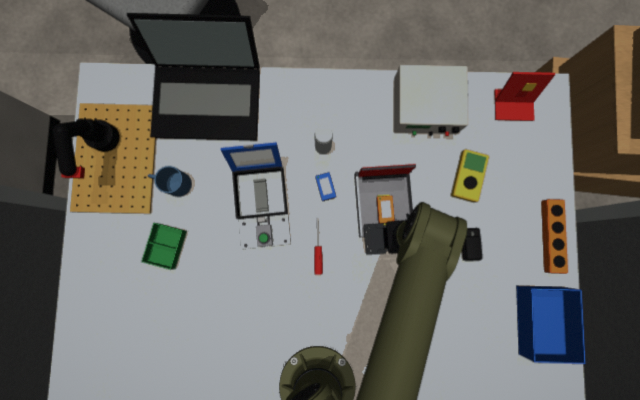

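Run:
```python
from cell import env
print(env.sign_off())
```

```text
the job is handed in; nothing more can be done
None
```

I folded the cover fully open, pressed the green button so the lid sprang up, and set the orange module on the yellow plate. The job was handed in at about 17.5 s; handing in gave no verdict.

**Last checks**
- **Module position:** the wrist camera put its centre within about 1 mm of the plate's, with the long sides within about 1°. The top view, partly hidden by the arm, was consistent with this to about 2 mm.
- **Level:** it looks level and right way up in the side and wrist views. Its height on the plate was judged only from contact during placing.
- **Cover and lid:** the cover stands flat and the lid is at its stop in the pictures.
- **Other things on the bench:** they look unmoved in the pictures, though I did not measure them.
- **Robot:** it is clear of everything, and the force reading is near zero.

**What disagreed or was rough**
- The wrist and top cameras disagreed by about 4 mm in x for both stations. I used the midpoint, and the offset cancels between picking up and placing.
- I pressed the module down slightly too far at contact, about 17 N for a moment, and eased off before letting go.

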